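# Gauge the adapter sleeves

## Robot

A 6-joint arm with a two-finger parallel gripper is mounted at the origin on the work surface. World frame = base frame: x ahead of the robot, y to its left, z up, the work surface at z = 0. Lengths are in m, angles in rad, forces in N, time in s.
With the tool pointing down it reaches from about 0.35 to 0.775 m from the base axis. Payload 7.3 kg.
Tool frame: the origin (TCP) lies at the very end of the fingers, on their centre line; the grasp point (between the pads) lies grip_point_offset behind it (grip_point_offset is the distance from the TCP to the grasp point, in m); z points along the fingers, y is the direction in which the jaws open and shut (so a half turn about z gives the same grasp; the last joint's range is limited). The gripper opens to 92 mm and grips with 3 to 60 N. Pads are 19 mm wide; open, the fingers measure 130 mm over their backs; the gripper's body (75 mm by 190 mm) begins 47 mm behind the grasp point.
Start: joints at [1.121, 0.342, 1.524, -0, 1.275, -0.146], TCP at [0.157, 0.501, 0.227] pointing down, gripper open.
Joint ranges: [-2.53, 2.53], [-0.77, 2.02], [0.04, 2.7], [-1, 4.14], [0.28, 2.66], [-3.11, 3.11]. Speed limits (rad/s): [2.57, 2.57, 3.14, 3.14, 3.14, 3.14].

## Interface

Orientations are given as [roll, pitch, yaw] about the fixed x, y, z axes, in that order (R = Rz(yaw) Ry(pitch) Rx(roll)).
In Python, from cell import * gives the robot as it stands.
- The arm moves only by the shell command python3 -m inch 'ROWS' [OPENING] [FORCE]. ROWS is JSON, a list that holds one entry, the list of rows, each a list of 4 numbers: the shift along the tool's x, y, z in mm, then the turn about the tool's z in rad. In form: [[[x, y, z, roll], ...]]. A call has 1 to 10 rows; each row shifts and turns the commanded pose from where the row before left it, along the tool's axes as they then stand; what a row does not reach is not made up. A row lasts 1/8 s, in which the tool goes at most 62.5 mm and 10.7 degrees, less where a joint would pass 70% of its speed; a pose out of reach is approached as far as the arm can. A call with a gripper value outside its range is refused whole. OPENING is the closure, from -1 (fully open) to 1 (shut), set as the call begins (- or left out, the last holds). The fingers move at their own pace and stop on an object; FORCE is the grip in N (left out, the last holds). Time passes only in rows, so rows that do not move let the fingers close. It gives the time, the measured TCP pose, the force and the opening at its end, in the units of the state.
- observe(): the state, without advancing time (a new reading comes with each control period).
- read_camera(name): name is "scene" or "side" or "wrist"; returns a dict with "img" (480x640x3 uint8, blue, green, red), "fx", "fy", "cx", "cy" (pixels), "eye" and "rotation" of the camera in the world; the wrist camera has in their place "T_tool_cam" (4x4, takes a point from camera to tool coordinates, whose origin is the TCP and whose axes are the flange's). Camera axes: x right, y down, z forward; pixel columns grow to the right and rows downward; lengths in m; the calibration is good to about 2 mm. A picture is of the moment at which its call begins: read the wrist's pose just before it. There is no depth.
- hand_in(): hands the job in, once; it reports no verdict.
Trained networks look in the newest picture that a camera, given by its name, has taken for a name from the list of things; names that differ only in an ending like _2 or _b are one class to them, and where a whole thing is asked for, a point or a joint stands for the part that bears it (a point fixed in the world has none). Each returns a list of dicts, best first, with "conf" (0 to 1); they miss things now and then, are a little off and sometimes report something else, mostly with a low value. They report only what shows in the picture. A call takes as long as a camera call. They do not tell look-alikes from the thing itself.
- boxes_of(camera, label): "at" ([row, column] in pixels, amid what is visible of it).
- place_of(camera, label): "at" ([row, column] in pixels: a listed point, or the origin of a listed thing).
The state is a dict: "time": time; "qpos": joint angles; "qvel": joint speeds; "joint_efforts": joint torques, N m; "tool_pos": TCP position; "tool_rot": TCP orientation; "contact_force": force on the tool from outside, world axes, zero at the start; "torque": the same for the moment, N m; "opening": finger opening in m.
Only numpy, scipy, OpenCV 4.12 (cv2) and the standard library are available. Lean on these libraries where they do the work, as an engineer would, in place of code of your own. Each camera call takes 0.05 s, during which the arm holds its last target. There are 200 camera calls.

## Task

Lift the black caliper case that lies across the gauge's lanes and lay it flat, right way up, on the black mat. Then find out which one of the two blue adapter sleeves fits: push a sleeve gently along its rails, under the clear guard and onto the brass pin, and if it stops short do not force it (a sprung pin must not be pushed back more than about a centimetre). Leave the sleeve that fits fully home on a pin against the blue block, put the other one in the red reject tray, and leave the dropper bottles where they stand.

Things in the scene. Friction and masses are not known exactly. Their poses are not given: they have to be found in the camera images.
- sleeve_a: Blue plastic centrifuge adapter sleeve, white bands: tube, 52 mm outside, 90 mm long, bore 30 mm at both ends, 0.1 to 0.25 kg. Origin: middle of its axis; own x along the axis; it may roll about x. A loose collar 20 mm long is caught out of sight in mid-bore, 35 mm from either end. In one sleeve (random) it is bored 29 mm and passes the pin; in the other 12 mm and stops it.
- sleeve_b: Blue adapter sleeve, the same as sleeve_a in every size, mark and frame; one of the two fits the gauge, not always the same one.
- case: Black plastic caliper case with an orange panel on top, a flat box 160 mm (own x) by 36 mm (own y) by 22 mm high, 0.15 kg. Origin: centre of its underside. It starts lying across both lanes on the rails (36 mm above the desk), between the sleeves and the guards; between the lanes it can be gripped at its middle.
- gauge: Blue twin gauge bench fixed to the desk. Origin on the desk; sleeves are pushed along own +x. In its frame, mm: base x -165 to 135, y +-115, 12 high; two lanes at y 65 and -65, each two steel rails x -160 to 100 (12 mm thick, 17 either side, tops z 36); a sleeve lies on them with its axis at z 57, at the start with its middle at x -110; end block x 100 to 130, up to z 92.
- guard_edge (a point): Gauge frame x 22, y 0, z 90 mm: midway between the yellow front edges of the two clear guards. Each lane's guard covers x 22 to 100 (walls 31 to 34 mm either side of the lane's middle, roof z 88 to 92), open towards -x: a sleeve cannot be held from above under it. In each lane a brass pin 24 mm thick lies on the sleeve axis, x 30 to 100.
- home_near (a point): Where the middle of a sleeve is when fully home in this lane, its end against the block: gauge frame x 55, y +65 (the lane near the robot), z 57 mm; its rear end is then at x 10, 12 mm outside the guard.
- nose_near (a point): Tip of this lane's brass pin, chamfered, on the sleeve axis: gauge frame x 30, y +65 (the lane near the robot), z 57 mm at rest; moves back with the pin. A sleeve that does not fit stops on it with its middle at about gauge x 22 (rear end at -23).
- pin_near (a joint): How far this lane's pin is pushed back into the block, m: 0 at rest. A spring holds it out: about 7.5 N before it moves, then 1.5 N per mm; end stop at 0.025.
- home_far (a point): Where the middle of a sleeve is when fully home in this lane, its end against the block: gauge frame x 55, y -65 (the far lane), z 57 mm; its rear end is then at x 10, 12 mm outside the guard.
- nose_far (a point): Tip of this lane's brass pin, chamfered, on the sleeve axis: gauge frame x 30, y -65 (the far lane), z 57 mm at rest; moves back with the pin. A sleeve that does not fit stops on it with its middle at about gauge x 22 (rear end at -23).
- pin_far (a joint): How far this lane's pin is pushed back into the block, m: 0 at rest. A spring holds it out: about 7.5 N before it moves, then 1.5 N per mm; end stop at 0.025.
- tray: Red open reject tray fixed to the desk, 150 by 150 mm, walls 5 mm thick and 40 mm high, floor 5 mm thick with two ribs 6 mm wide, 5 mm high, along own x at y +-14 mm that stop a sleeve rolling. A sleeve lying on the ribs along x has its axis about 32 mm above the desk. Origin: centre of underside.
- mat: Black rubber mat fixed to the desk, 190 mm (own x) by 90 mm (own y), 3 mm thick. Origin: centre of underside.
- bottle_1: Amber dropper bottle with white cap, 33 mm diameter, 100 mm tall, loose, a bystander. Origin: centre of its underside.
- bottle_2: Amber dropper bottle with white cap, 33 mm diameter, 100 mm tall, loose, a bystander. Origin: centre of its underside.
- bottle_3: Amber dropper bottle with white cap, 33 mm diameter, 100 mm tall, loose, a bystander. Origin: centre of its underside.
- bottle_4: Amber dropper bottle with white cap, 33 mm diameter, 100 mm tall, loose, a bystander. Origin: centre of its underside.
Not all that is in view belongs to the job. Of the things that look like the case, the smaller one is meant. Several things have the shape of the tray; the one meant has the colours described above.

How it is judged:
On the way, in this order (a step that is already met when the one before it is completed fails the run):
1. the case lies flat on the mat, released (x of case in the frame of mat between -0.05 and 0.05 m and y of case in the frame of mat between -0.04 and 0.04 m and z of case in the frame of mat between 0 and 0.008 m and angle between case's own z axis and vertical below 0.1 rad and contact force between the fingers and case below 0.1 N and linear speed of case below 0.02 m/s), for 0.2 s.
2. a sleeve is fully home on the gauge pin ((((horizontal distance between sleeve_a and home_near below 0.005 m or horizontal distance between sleeve_a and home_far below 0.005 m) and angle between the x axis of sleeve_a and the x axis of gauge, either way round below 0.08 rad and z of sleeve_a in the frame of gauge between 0.05 and 0.065 m and linear speed of sleeve_a below 0.02 m/s) or ((horizontal distance between sleeve_b and home_near below 0.005 m or horizontal distance between sleeve_b and home_far below 0.005 m) and angle between the x axis of sleeve_b and the x axis of gauge, either way round below 0.08 rad and z of sleeve_b in the frame of gauge between 0.05 and 0.065 m and linear speed of sleeve_b below 0.02 m/s))), for 0.2 s.
At the end, for the whole second after the job is handed in: One sleeve home on the pin (middle within 5 mm of a home point, axis within 0.08 rad), the other in the tray (middle inside the walls, 20 to 45 mm up), the case flat on the mat (middle within 50 mm in its x, 40 mm in y, tilt under 0.1 rad), pins back out (under 3 mm), all at rest (all of step 1 and ((((horizontal distance between sleeve_a and home_near below 0.005 m or horizontal distance between sleeve_a and home_far below 0.005 m) and angle between the x axis of sleeve_a and the x axis of gauge, either way round below 0.08 rad and z of sleeve_a in the frame of gauge between 0.05 and 0.065 m and linear speed of sleeve_a below 0.02 m/s) and (x of sleeve_b in the frame of tray between -0.068 and 0.068 m and y of sleeve_b in the frame of tray between -0.068 and 0.068 m and z of sleeve_b in the frame of tray between 0.02 and 0.045 m and linear speed of sleeve_b below 0.02 m/s)) or (((horizontal distance between sleeve_b and home_near below 0.005 m or horizontal distance between sleeve_b and home_far below 0.005 m) and angle between the x axis of sleeve_b and the x axis of gauge, either way round below 0.08 rad and z of sleeve_b in the frame of gauge between 0.05 and 0.065 m and linear speed of sleeve_b below 0.02 m/s) and (x of sleeve_a in the frame of tray between -0.068 and 0.068 m and y of sleeve_a in the frame of tray between -0.068 and 0.068 m and z of sleeve_a in the frame of tray between 0.02 and 0.045 m and linear speed of sleeve_a below 0.02 m/s))) and value of joint each of pin_near, pin_far below 0.003 m); the robot touches nothing.
It fails at once if a gauge pin is pushed back more than 12 mm (value of joint any of pin_near, pin_far above 0.012 m).
It fails at once if a dropper bottle is moved more than 40 mm or tipped over (distance of any of bottle_1, bottle_2, bottle_3, bottle_4 from where it was at the start of the episode above 0.04 m or angle between any of bottle_1, bottle_2, bottle_3, bottle_4's own z axis and vertical above 0.5 rad).
It also fails if it takes over 72 s, if anything falls off the work surface, if the arm or the gripper's body presses on something with over 40 N, if the wrist force passes 120 N, or if a joint passes its speed limit or range.

## Working session

There is one attempt and no reset: what is moved stays moved. The work goes in short steps, Python scripts to look and compute and a shell command to move; the robot and the scene stay as the last step left them, time stands still between calls to the robot, and variables do not carry over. Pictures are saved under pics/ and viewed, about 8 in all and at most 12, crops included, and the job is handed in when it is done.

```bash
ls; mkdir -p pics; cat > h.py <<'E'
from cell import *
import numpy as np, cv2
from scipy.spatial.transform import Rotation as Ro
def ray(c,rc):
    d=np.array([(rc[1]-c['cx'])/c['fx'],(rc[0]-c['cy'])/c['fy'],1.])
    return np.array(c['eye']),np.array(c['rotation'])@d
def hit(c,rc,z):
    e,d=ray(c,rc); return e+d*(z-e[2])/d[2]
def proj(c,p):
    q=np.array(c['rotation']).T@(np.array(p)-c['eye']); return [c['cy']+c['fy']*q[1]/q[2],c['cx']+c['fx']*q[0]/q[2]]
def tri(c1,a,c2,b):
    e1,d1=ray(c1,a);e2,d2=ray(c2,b)
    s=np.linalg.lstsq(np.c_[d1,-d2],e2-e1,rcond=None)[0]
    p,q=e1+d1*s[0],e2+d2*s[1]; return (p+q)/2,np.linalg.norm(p-q)
def wrist():
    s=observe(); c=read_camera('wrist'); T=np.array(c['T_tool_cam']); R=Ro.from_euler('xyz',s['tool_rot']).as_matrix()
    c['rotation']=R@T[:3,:3]; c['eye']=np.array(s['tool_pos'])+R@T[:3,3]; return c
E
python3 - <<'E'
from h import *
s=observe(); print({k:np.round(v,3).tolist() for k,v in s.items()}); print(grip_point_offset)
cs={n:read_camera(n) for n in('scene','side')}
for n,c in cs.items():
    cv2.imwrite(f'pics/{n}0.png',c['img']); print(n,np.round(c['eye'],3),np.round(c['rotation'],2).tolist(),c['fx'])
    for l,z in [('sleeve_a',.057),('case',.036),('gauge',0),('guard_edge',.09),('home_near',.057),('home_far',.057),('nose_near',.057),('tray',0),('mat',0),('bottle_1',0)]:
        for r in place_of(n,l)[:6]:
            print(n,l,np.round(r['at']),round(r['conf'],2),np.round(hit(c,r['at'],z),3)[:2])
E
```

```text
pics
{'time': 0.0, 'qpos': [1.121, 0.343, 1.525, 0.0, 1.275, -0.146], 'qvel': [-0.001, -0.0, 0.001, -0.0, 0.002, 0.001], 'joint_efforts': [-0.0, -43.124, -24.422, 0.072, 0.056, -0.0], 'tool_pos': [0.157, 0.501, 0.226], 'tool_rot': [-3.14, -0.0, 2.838], 'contact_force': [0.962, 0.253, -0.428], 'torque': [-0.042, 0.001, -0.017], 'opening': 0.092}
0.0188
scene [1.593 0.325 0.954] [-2.24, -0.01, 1.93] 519.3303560541544Traceback (most recent call last):
  File "<stdin>", line 8, in <module>
  File "h.py", line 8, in hit
    e,d=ray(c,rc); return e+d*(z-e[2])/d[2]
                                       ~^^^
IndexError: invalid index to scalar variable.
```

```bash
sed -i 's/^def ray/def cam(n):\n    c=read_camera(n); c["rotation"]=Ro.from_euler("xyz",c["rotation"]).as_matrix(); return c\ndef ray/' h.py
python3 - <<'E'
from h import *
for n in('scene','side'):
    c=cam(n)
    cv2.imwrite(f'pics/{n}0.png',c['img']); print(n,np.round(c['eye'],3),np.round(c['rotation'],2).tolist(),c['fx'])
    for l,z in [('sleeve_a',.057),('case',.036),('gauge',0),('guard_edge',.09),('home_near',.057),('home_far',.057),('nose_near',.057),('nose_far',.057),('tray',0),('mat',0),('bottle_1',0)]:
        for r in place_of(n,l)[:6]:
            print(n,l,np.round(r['at']),round(r['conf'],2),np.round(hit(c,r['at'],z),3)[:2])
E
```

```text
scene [1.593 0.325 0.954] [[-0.35, 0.58, -0.74], [0.94, 0.22, -0.27], [0.01, -0.78, -0.62]] 519.3303560541544
scene sleeve_a [236. 335.] 0.97 [ 0.512 -0.035]
scene sleeve_a [259. 310.] 0.86 [ 0.627 -0.063]
scene case [197. 286.] 0.82 [ 0.355 -0.251]
scene case [258. 350.] 0.58 [0.563 0.027]
scene gauge [278. 358.] 0.79 [0.592 0.062]
scene guard_edge [257. 368.] 0.9 [0.603 0.087]
scene guard_edge [241. 243.] 0.43 [ 0.66 -0.24]
scene home_near [253. 389.] 0.63 [0.529 0.126]
scene home_near [259. 348.] 0.17 [0.594 0.03 ]
scene home_far [285. 368.] 0.73 [0.669 0.108]
scene nose_near [234. 336.] 0.44 [ 0.505 -0.035]
scene nose_far [256. 368.] 0.44 [0.562 0.076]
scene tray [240. 242.] 0.98 [ 0.56  -0.306]
scene tray [298. 209.] 0.87 [ 0.803 -0.275]
scene mat [274. 470.] 0.68 [0.468 0.343]
scene bottle_1 [334. 334.] 0.76 [0.803 0.067]
scene bottle_1 [336. 469.] 0.64 [0.693 0.372]
scene bottle_1 [314. 272.] 0.59 [ 0.796 -0.098]
scene bottle_1 [219. 204.] 0.5 [ 0.51  -0.463]
side [ 0.334 -0.849  0.746] [[0.96, -0.16, 0.22], [-0.27, -0.6, 0.75], [0.01, -0.78, -0.62]] 469.449055971522
side sleeve_a [241. 349.] 0.7 [ 0.629 -0.064]
side sleeve_a [339. 358.] 0.7 [ 0.557 -0.337]
side sleeve_a [239. 291.] 0.69 [ 0.502 -0.023]
side case [366. 218.] 0.75 [ 0.302 -0.312]
side case [228. 314.] 0.7 [0.57 0.03]
side gauge [229. 318.] 0.78 [0.592 0.065]
side guard_edge [195. 316.] 0.7 [0.593 0.088]
side home_near [238. 347.] 0.69 [ 0.629 -0.054]
side home_near [201. 289.] 0.62 [0.531 0.129]
side home_far [199. 340.] 0.63 [0.661 0.105]
side nose_near [208. 288.] 0.61 [0.522 0.101]
side nose_near [239. 349.] 0.39 [ 0.632 -0.058]
side nose_far [203. 340.] 0.49 [0.654 0.085]
side tray [313. 452.] 0.74 [ 0.789 -0.283]
side mat [180. 254.] 0.85 [0.471 0.341]
side bottle_1 [430. 346.] 0.82 [ 0.492 -0.469]
side bottle_1 [166. 324.] 0.77 [0.695 0.364]
side bottle_1 [256. 414.] 0.57 [ 0.788 -0.094]
side bottle_1 [213. 392.] 0.55 [0.803 0.084]
```

View pics/scene0.png

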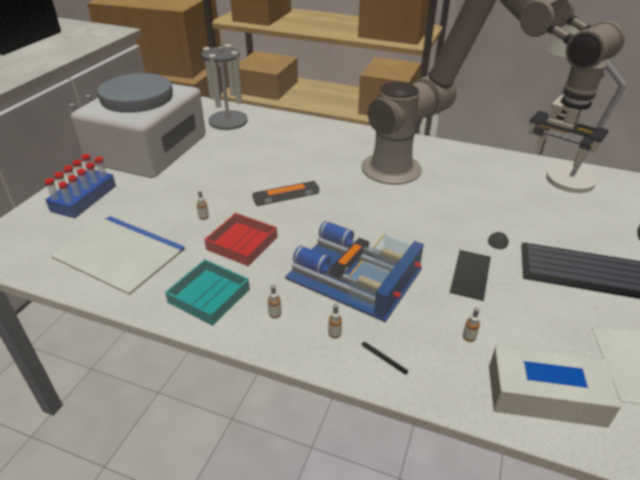

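View pics/side0.png

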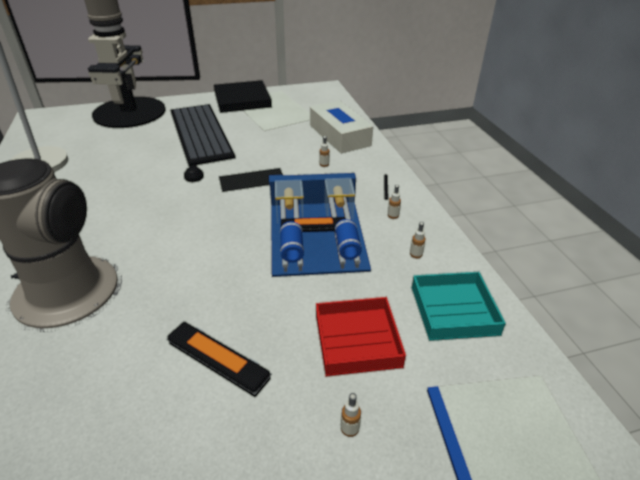

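Scene view: the gauge sits at about (278,358). The small case lies across it at (258,350), with the sleeves at (236,335) and (259,310). The red tray is at (240,242) and the mat at (274,470).

Possible mix-ups:
- **Case:** the small one at scene (258,350) or the big one at (193,286). I choose the small one on the gauge.
- **Tray:** red at (240,242) or teal at (291,208). I choose the red.
- **Mat:** (274,470) or the keyboard at (270,590). I choose the plain mat.

Next I'll fit the poses.

```bash
cat >> h.py <<'E'
def delta(x,y,z,yaw=None):
    s=observe(); R=Ro.from_euler('xyz',s['tool_rot']).as_matrix(); yw=s['tool_rot'][2]
    d=R.T@(np.array([x,y,z])-s['tool_pos'])*1000
    t=0 if yaw is None else -((yaw-yw+np.pi/2)%np.pi-np.pi/2)
    print('shift mm',np.round(d,1),'norm',round(float(np.linalg.norm(d))),'turn(after)',round(float(t),3),'now',np.round(s['tool_pos'],4),np.round(s['tool_rot'],3),'q6',round(float(s['qpos'][5]),2))
def gw(g,p):
    x,y,t=g; c,s=np.cos(t),np.sin(t); return np.array([x+c*p[0]-s*p[1],y+s*p[0]+c*p[1],p[2]])
E
python3 - <<'E'
from h import *
from scipy.optimize import least_squares
C={n:cam(n) for n in('scene','side')}
P=dict(o=(0,0,0),sn=(-.11,.065,.057),sf=(-.11,-.065,.057),ge=(.022,0,.09),hn=(.055,.065,.057),hf=(.055,-.065,.057))
O=[('scene','sn',(236,335)),('scene','sf',(259,310)),('scene','o',(278,358)),('scene','ge',(257,368)),('scene','hn',(253,389)),('scene','hf',(285,368)),
('side','sn',(239,291)),('side','sf',(241,349)),('side','o',(229,318)),('side','ge',(195,316)),('side','hn',(201,289)),('side','hf',(199,340))]
f=lambda g:np.concatenate([np.array(proj(C[n],gw(g,P[k])))-a for n,k,a in O])
r=least_squares(f,[.594,.063,1.29],loss='soft_l1'); print('gauge',r.x.round(4),r.fun.round(1))
# masks: mat corners (dark), red tray
c=C['scene']; 
for n,c in C.items():
    hsv=cv2.cvtColor(c['img'],cv2.COLOR_BGR2HSV)
    def rect(m,seed,z):
        k,l=cv2.connectedComponents(m.astype('uint8')); v=l[seed]; 
        ys,xs=np.where(l==v); w=np.array([hit(c,(a,b),z)[:2] for a,b in zip(ys,xs)],np.float32)
        return v,len(ys),cv2.minAreaRect(w*1000)
    seedm={'scene':(274,470),'side':(180,254)}[n]
    print(n,'mat',rect(hsv[...,2]<70,seedm,.003))
    seedt={'scene':(240,242),'side':(340,360)}[n]
    print(n,'tray',rect((hsv[...,1]>150)&((hsv[...,0]<12)|(hsv[...,0]>168)),seedt,.02))
    print(n,[ (np.round(b['at']).tolist(),round(b['conf'],2)) for b in boxes_of(n,'tray')[:3]])
E
```

```text
gauge [0.588  0.0621 1.3858] [-1.7  1.   1.1  1.3 -1.3  0.7 -3.   0.1  1.3  0.4 -2.2 -0.9  2.7  1.9
 -2.1  0.1  1.2 -0.9  1.3  0.5 -0.2  1.2 -0.3  0.4]
scene mat (np.int32(83), 1029, ((472.26470947265625, 344.8670654296875), (170.85470581054688, 78.96623229980469), 0.24675875902175903))
scene tray (np.int32(20), 1074, ((559.3074951171875, -307.90087890625), (143.51661682128906, 144.27780151367188), 82.54780578613281))
scene [([291.0, 207.0], 0.84), ([237.0, 238.0], 0.69)]
side mat (np.int32(21), 806, ((449.75323486328125, 319.238037109375), (180.8658447265625, 177.7019500732422), 71.4573745727539))
side tray (np.int32(6), 5533, ((573.5194702148438, -296.07781982421875), (175.0403594970703, 153.3640594482422), 81.84663391113281))
side [([337.0, 359.0], 0.87), ([312.0, 458.0], 0.79)]
```

```bash
python3 -c "
from h import *
delta(.575,.03,.26,1.386+np.pi/2); c=read_camera('wrist'); print(np.round(c['T_tool_cam'],3),c['fx'])"
```

```text
shift mm [-539.7 -324.4  -33.3] norm 631 turn(after) -0.119 now [0.157  0.501  0.2267] [ 3.142 -0.     2.838] q6 -0.15
[[ 0.001 -0.963 -0.271  0.075]
 [ 1.     0.     0.001 -0.001]
 [-0.001 -0.271  0.963 -0.157]
 [ 0.     0.     0.     1.   ]] 395.39103835088355
```

```bash
python3 -m inch '[[[-50,-30,-4,0],[-50,-30,-4,0],[-50,-30,-4,0],[-50,-30,-4,0],[-50,-30,-4,0],[-50,-30,-4,0],[-50,-30,-4,0],[-50,-30,-4,0],[-50,-30,-2,0],[-50,-30,0,0]]]' -1; python3 -m inch '[[[-40,-24,0,-0.06],[0,0,0,-0.06],[0,0,0,0]]]'; python3 - <<'E'
from h import *
delta(.575,.03,.26,1.386+np.pi/2)
c=wrist(); cv2.imwrite('pics/w1.png',c['img'])
for l,z in [('sleeve_a',.057),('case',.036),('gauge',0),('guard_edge',.09),('home_near',.057),('home_far',.057),('nose_near',.057),('nose_far',.057)]:
    for r in place_of('wrist',l)[:3]: print(l,np.round(r['at'],1),round(r['conf'],2),np.round(hit(c,r['at'],z),4)[:2])
E
```

```text
time: 2.85
tool_pos: [0.5456, 0.0635, 0.2611]
tool_rot: [3.141, 0.001, 2.838]
contact_force: [0.5, 0.2, 0.5]
opening: 0.092
time: 3.22
tool_pos: [0.5754, 0.0298, 0.2603]
tool_rot: [3.141, -0.001, 2.956]
contact_force: [-0.2, -1.1, -0.2]
opening: 0.0917
shift mm [0.5 0.1 0.3] norm 1 turn(after) -0.0 now [0.5754 0.0298 0.2603] [ 3.141e+00 -1.000e-03  2.956e+00] q6 -1.47
sleeve_a [138.8 225.4] 0.93 [ 0.4991 -0.0362]
sleeve_a [273.8 235.9] 0.64 [ 0.6251 -0.0571]
case [194.4 311.8] 0.67 [0.5655 0.0292]
gauge [196.3 346.3] 0.73 [0.5803 0.0638]
guard_edge [216.  378.9] 0.86 [0.5852 0.0837]
guard_edge [387.  249.3] 0.64 [ 0.7296 -0.0628]
nose_near [242.3 637.5] 0.61 [0.6643 0.3265]
```

View pics/w1.png

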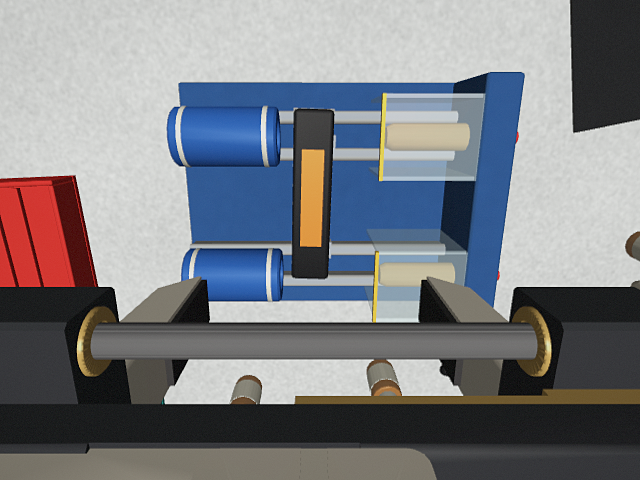

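The wrist view shows the small case between the lanes at about column 313, rows 109–278. The near sleeve is at (136,225) and the far one at (274,233). The yellow guard edges run near column 383 and column 376. This matches the description, so this case is the right one.

```bash
python3 - <<'E'
from h import *
c=wrist(); hsv=cv2.cvtColor(c['img'],cv2.COLOR_BGR2HSV)
def rect(m,z):
    k,l,st,_=cv2.connectedComponentsWithStats(m.astype('uint8'))
    v=1+np.argmax(st[1:,4]); ys,xs=np.where(l==v)
    w=np.array([hit(c,(a,b),z)[:2] for a,b in zip(ys,xs)],np.float32)*1000
    return np.round(cv2.minAreaRect(w)[0]),np.round(cv2.minAreaRect(w)[1]),round(cv2.minAreaRect(w)[2],1),st[v][:4]
roi=np.zeros(hsv.shape[:2],bool); roi[100:285,288:340]=1
print('orange',rect(roi&(hsv[...,0]<25)&(hsv[...,1]>100)&(hsv[...,2]>120),.058))
print('case',rect(roi&~((hsv[...,0]>95)&(hsv[...,0]<130)&(hsv[...,1]>100))&((hsv[...,2]<75)|((hsv[...,0]<25)&(hsv[...,1]>100))),.058))
yel=(hsv[...,0]>22)&(hsv[...,0]<35)&(hsv[...,1]>180)&(hsv[...,2]>150)
for r0,r1 in((88,185),(245,325)):
    m=yel.copy(); m[:r0]=0;m[r1:]=0;m[:,:365]=0;m[:,395:]=0
    ys,xs=np.where(m); w=np.array([hit(c,(a,b),.091)[:2] for a,b in zip(ys,xs)]); i,j=ys.argmin(),ys.argmax()
    print('yellow',len(ys),w.mean(0).round(4),w[i].round(4),w[j].round(4))
# white bands of the sleeves: extents
for nm,(a,b,e,f) in dict(near=(100,170,160,285),far=(240,305,175,288)).items():
    m=np.zeros(hsv.shape[:2],bool); m[a:b,e:f]=1
    m&=(hsv[...,1]>150)&(hsv[...,0]>100)&(hsv[...,2]>100); ys,xs=np.where(m); print(nm,ys.min(),ys.max(),xs.min(),xs.max())
for p,z in [((83,180),.012),((81,440),.012),((300,193),.012),((136,280),.057),((274,283),.057),((136,385),.057),((274,379),.057)]: print(p,hit(c,p,z).round(4))
E
```

```text
orange (array([566.,  29.]), array([20., 91.]), 77.8, array([299, 149,  25,  98], dtype=int32))
case (array([565.,  29.]), array([ 36., 157.]), 77.9, array([290, 109,  44, 169], dtype=int32))
yellow 6 [0.5388 0.0909] [0.5138 0.0952] [0.551  0.0909]
yellow 55 [0.6485 0.0714] [0.6162 0.0766] [0.6789 0.0668]
near 100 169 167 284
far 240 300 181 287
(83, 180) [ 0.4403 -0.0758  0.012 ]
(81, 440) [0.484  0.1704 0.012 ]
(300, 193) [ 0.6627 -0.1234  0.012 ]
(136, 280) [0.5058 0.0125 0.057 ]
(274, 283) [ 0.6341 -0.0113  0.057 ]
(136, 385) [0.5227 0.104  0.057 ]
(274, 379) [0.6512 0.0808 0.057 ]
```

```bash
python3 -c "
from h import *
delta(.5655,.029,.036,2.93)"
```

```text
shift mm [  9.4  -3.3 224.9] norm 225 turn(after) 0.028 now [0.5753 0.0305 0.2609] [3.141 0.    2.958] q6 -1.47
```

```bash
python3 -m inch '[[[9,-3,50,0.028],[0,0,50,0],[0,0,50,0],[0,0,40,0],[0,0,20,0],[0,0,14,0],[0,0,0,0]]]' -1; python3 -m inch '[[[0,0,0,0],[0,0,0,0],[0,0,0,0],[0,0,0,0],[0,0,0,0]]]' 1 20
```

```text
time: 4.6
tool_pos: [0.5657, 0.029, 0.0362]
tool_rot: [-3.142, -0.001, 2.93]
contact_force: [0.1, 0.7, 0.5]
opening: 0.092
time: 5.22
tool_pos: [0.566, 0.029, 0.0368]
tool_rot: [3.141, 0.0, 2.93]
contact_force: [0.9, -0.5, 0.2]
opening: 0.0461
```

```bash
python3 -m inch '[[[0,0,0,0],[0,0,0,0],[0,0,0,0]]]'; python3 -m inch '[[[0,0,-40,0],[0,0,-50,0],[0,0,-50,0],[0,0,0,0]]]';python3 -c "
from h import *
delta(.472,.344,.060,np.pi/2)"
```

```text
time: 5.6
tool_pos: [0.566, 0.029, 0.0367]
tool_rot: [3.142, 0.0, 2.93]
contact_force: [0.1, 0.6, 0.2]
opening: 0.0359
time: 6.1
tool_pos: [0.5682, 0.0289, 0.1808]
tool_rot: [3.14, 0.008, 2.93]
contact_force: [-0.1, -0.4, -1.3]
opening: 0.0353
shift mm [161.2 287.8 119.8] norm 351 turn(after) 1.359 now [0.5682 0.0289 0.1808] [3.14  0.008 2.93 ] q6 -1.44
```

```bash
python3 -m inch '[[[27,48,0,0],[27,48,0,0],[27,48,0,0],[27,48,0,0],[27,48,0,0],[26,48,0,0],[0,0,0,-0.12],[0,0,0,-0.09],[0,0,0,0]]]'; python3 - <<'E'
from h import *
c=wrist(); cv2.imwrite('pics/w2.png',c['img'])
delta(.472,.344,.006,np.pi)
for r in place_of('wrist','mat')[:2]: print(r, hit(c,r['at'],0))
E
```

```text
time: 7.22
tool_pos: [0.4684, 0.3442, 0.1752]
tool_rot: [-3.14, -0.002, 3.139]
contact_force: [-0.1, -0.1, -1.7]
opening: 0.0356
shift mm [-3.700e+00  1.000e-01  1.695e+02] norm 170 turn(after) -0.004 now [0.4686 0.3441 0.1755] [-3.141e+00 -2.000e-03  3.138e+00] q6 -1.07
```

View pics/w2.png

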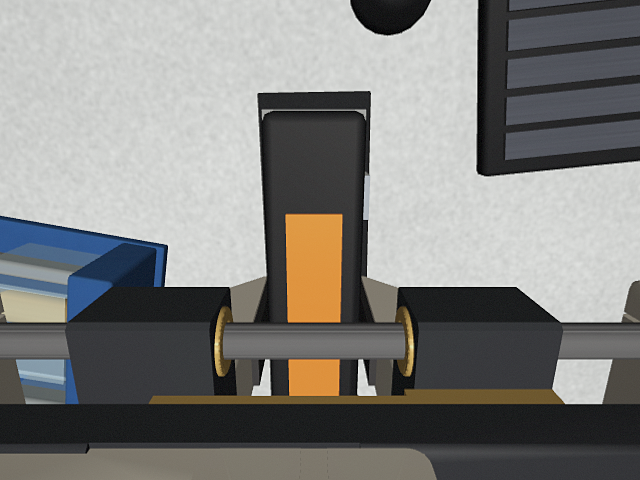

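The wrist view shows the case held level over the mat. The mat's near end runs from (93,258) to (93,370), and the case is centred on it.

```bash
python3 - <<'E'
from h import *
c=wrist()
for p in((93,258),(93,370)): print(hit(c,p,.003))
E
python3 -m inch '[[[-4,0,50,0],[0,0,50,0],[0,0,40,0],[0,0,18,0],[0,0,8,0],[0,0,0,0],[0,0,0,0]]]'
```

```text
[0.36950251 0.3000485  0.003     ]
[0.36979472 0.388273   0.003     ]
time: 8.25
tool_pos: [0.4741, 0.3449, 0.0122]
tool_rot: [3.14, 0.002, 3.14]
contact_force: [0.5, 0.5, -1.0]
opening: 0.0362
```

```bash
python3 -m inch '[[[7,0,4,0],[0,0,3,0],[0,0,0,0],[0,0,0,0]]]'; python3 -m inch '[[[0,0,0,0],[0,0,0,0],[0,0,0,0],[0,0,0,0]]]' -1; python3 -m inch '[[[0,0,0,0],[0,0,-40,0],[0,0,-50,0],[0,0,-60,0],[0,0,-55,0],[0,0,0,0]]]'; python3 - <<'E'
from h import *
g=(.581,.062,1.39)
p=gw(g,(-.12,.065,.0)); print(p); delta(p[0],p[1],.20,1.39)
c=wrist(); cv2.imwrite('pics/w3.png',c['img'])
for r in place_of('wrist','case')[:2]: print('case',r, hit(c,r['at'],0.003))
E
```

```text
time: 8.75
tool_pos: [0.4662, 0.3444, 0.0037]
tool_rot: [3.142, 0.0, 3.14]
contact_force: [-0.4, 0.7, -1.6]
opening: 0.0357
time: 9.25
tool_pos: [0.4662, 0.3444, 0.0038]
tool_rot: [3.141, 0.0, 3.14]
contact_force: [1.2, 0.2, -0.4]
opening: 0.0712
time: 10.0
tool_pos: [0.4681, 0.3456, 0.2139]
tool_rot: [3.137, 0.009, 3.14]
contact_force: [-0.5, -0.2, -0.2]
opening: 0.0918
[ 0.49548189 -0.04435625  0.        ]
shift mm [ -27.9 -390.    12.2] norm 391 turn(after) -1.392 now [0.4681 0.3456 0.2139] [3.137 0.009 3.14 ] q6 -1.06
case {'at': [202.7, 310.8], 'conf': 0.92} [0.4660956  0.34362133 0.003     ]
```

View pics/w3.png

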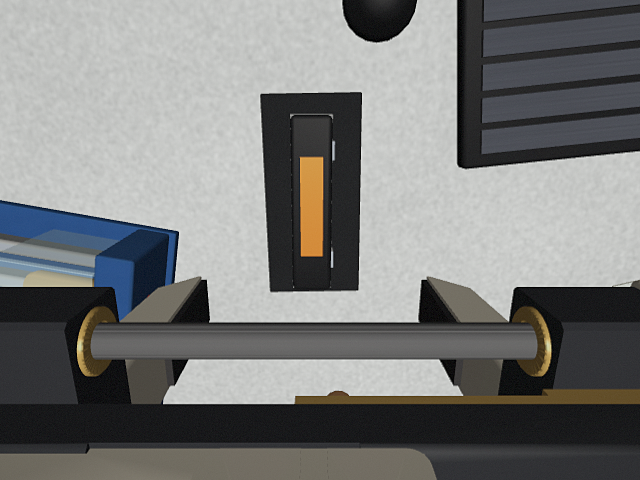

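The case is flat and centred on the mat: picture position (203,311), about (0.466, 0.344) against a mat centre of (0.465, 0.344). Next is the near-lane sleeve, approached from behind with closed fingers.

```bash
python3 -m inch '[[[-4,-50,0,0],[-4,-50,0,0],[-4,-50,0,0],[-4,-50,0,0],[-4,-50,0,0],[-4,-50,0,0],[-4,-50,0,0],[0,-50,0,0],[0,0,0,0.17],[0,0,0,0.18]]]' 1 10; python3 -m inch '[[[0,0,0,0.175],[0,0,0,0.175],[0,0,0,0.175],[0,0,0,0.175],[0,0,0,0.175],[0,0,0,0.175],[0,0,0,0.175],[0,0,0,0.175],[0,0,0,0]]]'; python3 - <<'E'
from h import *
g=(.581,.062,1.39)
p=gw(g,(-.178,.065,.0)); delta(p[0],p[1],.045,1.39)
c=wrist(); cv2.imwrite('pics/w4.png',c['img'])
for l,z in [('sleeve_a',.057),('guard_edge',.09),('nose_near',.057),('nose_far',.057),('gauge',0)]:
    for r in place_of('wrist',l)[:3]:
        h=hit(c,r['at'],z); d=h[:2]-g[:2]; print(l,np.round(r['at'],1),round(r['conf'],2),h.round(4)[:2],'gauge fr',np.round([d@[np.cos(g[2]),np.sin(g[2])],d@[-np.sin(g[2]),np.cos(g[2])]],4))
E
```

```text
time: 11.35
tool_pos: [0.4923, -0.0563, 0.2065]
tool_rot: [-3.141, -0.004, 2.782]
contact_force: [0.6, 0.3, -0.2]
opening: 0.001
time: 12.48
tool_pos: [0.4925, -0.0554, 0.207]
tool_rot: [-3.138, -0.0, 1.391]
contact_force: [0.3, -0.4, -0.2]
opening: 0.0007
shift mm [-46.6   1.4 161.9] norm 169 turn(after) 0.001 now [ 0.4925 -0.0554  0.207 ] [-3.138 -0.     1.391] q6 -0.09
sleeve_a [195.7 482.1] 0.78 [ 0.6237 -0.06  ] gauge fr [-0.1123 -0.064 ]
sleeve_a [190.9 316.7] 0.78 [ 0.4968 -0.0333] gauge fr [-0.1089  0.0657]
gauge [ 47.1 394.3] 0.87 [0.5812 0.0661] gauge fr [0.0041 0.0005]
```

View pics/w4.png

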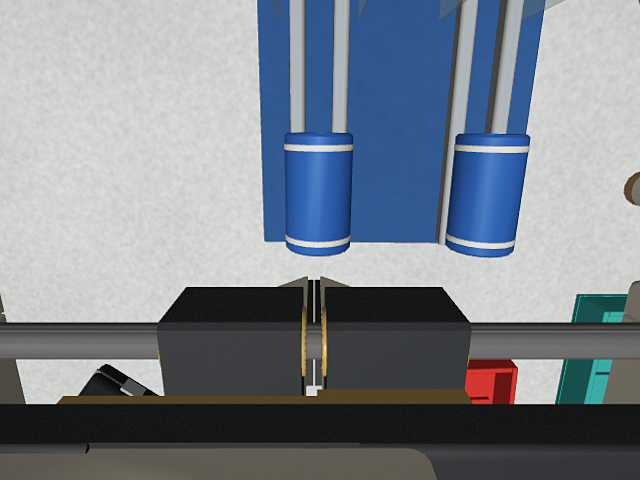

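The wrist view shows both sleeves still on their rails, near at (192,318) and far at (195,485), with the closed fingers lined up behind the near one. The frame checks out to within 2 mm.

```bash
python3 -m inch '[[[-46,1,0,0],[0,0,50,0],[0,0,50,0],[0,0,40,0],[0,0,22,0],[0,0,0,0]]]'; python3 -m inch '[[[15,0,0,0],[15,0,0,0],[20,0,0,0],[20,0,0,0],[20,0,0,0],[20,0,0,0],[10,0,0,0],[0,0,0,0]]]'; python3 - <<'E'
from h import *
g=(.581,.062,1.39); s=observe(); d=np.array(s['tool_pos'])[:2]-g[:2]; print(d@[np.cos(g[2]),np.sin(g[2])],d@[-np.sin(g[2]),np.cos(g[2])],s['tool_pos'])
E
```

```text
time: 13.52
tool_pos: [0.485, -0.1007, 0.0453]
tool_rot: [-3.138, -0.001, 1.391]
contact_force: [-0.0, 0.7, 0.5]
opening: 0.0005
time: 14.52
tool_pos: [0.5077, 0.0182, 0.0471]
tool_rot: [3.141, -0.001, 1.391]
contact_force: [-0.1, -0.6, -0.3]
opening: 0.0002
-0.05630851157593326 0.06425070361163368 [0.50767153 0.01816238 0.04707095]
```

```bash
python3 -m inch '[[[10,0,0,0],[6,0,0,0],[4,0,0,0],[0,0,0,0],[0,0,0,0]]]'; python3 -m inch '[[[2,0,0,0],[2,0,0,0],[2,0,0,0],[0,0,0,0]]]';  python3 -m inch '[[[2,0,0,0],[0,0,0,0],[0,0,0,0]]]'
```

```text
time: 15.15
tool_pos: [0.5112, 0.0369, 0.0465]
tool_rot: [-3.141, -0.001, 1.39]
contact_force: [-0.5, -0.3, 0.5]
opening: 0.0003
time: 15.65
tool_pos: [0.5123, 0.042, 0.0466]
tool_rot: [-3.142, 0.001, 1.39]
contact_force: [-1.7, -8.0, 1.6]
opening: 0.0004
time: 16.02
tool_pos: [0.5126, 0.0435, 0.0466]
tool_rot: [-3.141, 0.002, 1.39]
contact_force: [-2.7, -8.7, 1.4]
opening: 0.0005
```

The push force climbed to 8–9 N over the last 3–4 mm, at about gauge x −31 for the fingers. That is where a non-fitting sleeve should stop on the sprung pin, so the near sleeve is the reject. I'll back off, open around it and pull it back.

```bash
python3 -m inch '[[[-10,0,0,0],[-10,0,0,0],[0,0,0,0],[0,0,0,0],[0,0,0,0],[0,0,0,0],[0,0,0,0],[0,0,0,0],[0,0,6,0]]]' -1 ; python3 -m inch '[[[15,0,0,0],[15,0,0,0],[10,0,0,0],[0,0,0,0]]]'; python3 -m inch '[[[0,0,0,0],[0,0,0,0],[0,0,0,0],[0,0,0,0],[0,0,0,0],[0,0,0,0],[0,0,0,0]]]' 1 20
```

```text
time: 17.15
tool_pos: [0.5095, 0.0248, 0.0408]
tool_rot: [3.141, -0.0, 1.39]
contact_force: [-0.3, -0.4, -0.0]
opening: 0.0863
time: 17.65
tool_pos: [0.5164, 0.0653, 0.0407]
tool_rot: [3.141, -0.0, 1.392]
contact_force: [0.1, -0.6, -0.2]
opening: 0.092
time: 18.52
tool_pos: [0.5173, 0.0638, 0.0411]
tool_rot: [3.139, -0.0, 1.39]
contact_force: [4.2, -3.7, 0.5]
opening: 0.0511
```

```bash
python3 -m inch '[[[-15,0,0,0],[-20,0,0,0],[-20,0,0,0],[-20,0,0,0],[-15,0,0,0],[0,0,0,0],[0,0,0,0]]]'; python3 -m inch '[[[0,0,0,0],[0,0,0,0],[16,0,0,0],[15,0,0,0],[0,0,0,0]]]' -1;python3 -m inch '[[[0,0,0,0],[0,0,0,0],[0,0,0,0],[0,0,0,0],[0,0,0,0],[0,0,0,0],[0,0,0,0]]]' 1 30; python3 -m inch '[[[0,0,-20,0],[0,0,-40,0],[0,0,-50,0],[0,0,-40,0],[0,0,0,0]]]'; python3 - <<'E'
from h import *
delta(.559,-.308,.1,-.13)
c=wrist(); cv2.imwrite('pics/w5.png',c['img'])
for l in('scene','side'):
    c=cam(l); cv2.imwrite(f'pics/{l}5.png',c['img']); print([(r['conf'],np.round(r['at'])) for r in place_of(l,'sleeve_a')[:3]])
E
```

```text
time: 19.4
tool_pos: [0.5006, -0.0253, 0.041]
tool_rot: [3.14, 0.001, 1.39]
contact_force: [2.3, -5.0, 2.5]
opening: 0.0516
time: 20.02
tool_pos: [0.5058, 0.0078, 0.0406]
tool_rot: [-3.141, -0.0, 1.392]
contact_force: [-0.2, -0.1, -0.3]
opening: 0.091
time: 20.9
tool_pos: [0.5066, 0.0059, 0.041]
tool_rot: [3.14, -0.0, 1.39]
contact_force: [4.1, -1.0, 0.1]
opening: 0.0514
time: 21.52
tool_pos: [0.5064, 0.0062, 0.1931]
tool_rot: [3.138, -0.0, 1.39]
contact_force: [-0.4, -0.6, -3.4]
opening: 0.0512
shift mm [-299.7  107.8   93.4] norm 332 turn(after) 1.52 now [0.5064 0.0062 0.1931] [ 3.138 -0.     1.39 ] q6 0.04
[(0.86, array([259., 311.])), (0.65, array([192., 353.]))]
[(0.97, array([176., 288.])), (0.8, array([241., 349.]))]
```

View pics/side5.png

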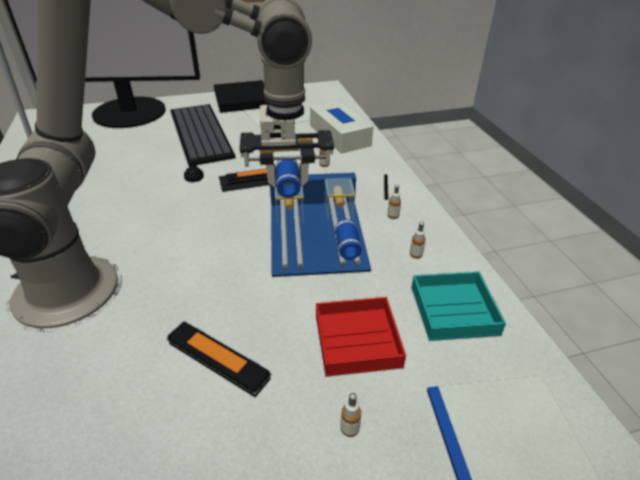

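The side view shows the sleeve held level above the near lane at (180,288). The far sleeve is untouched at (240,348) and all four bottles are standing. Next is the red tray.

```bash
python3 -m inch '[[[-50,18,0,0],[-50,18,0,0],[-50,18,0,0],[-50,18,0,0],[-50,18,0,0],[-50,18,0,0],[0,0,0,0.17],[0,0,0,0.17],[0,0,0,0.17],[0,0,0,0.17]]]'; python3 -m inch '[[[0,0,0,0.17],[0,0,0,0.17],[0,0,0,0.17],[0,0,0,0.17],[0,0,0,0.17],[0,0,0,0]]]'; python3 - <<'E'
from h import *
delta(.559,-.308,.019,-.135)
c=wrist(); cv2.imwrite('pics/w6.png',c['img'])
for r in place_of('wrist','tray')[:2]: print(r['conf'],r['at'],hit(c,r['at'],0))
E
```

```text
time: 23.02
tool_pos: [0.5573, -0.3081, 0.1886]
tool_rot: [-3.138, 0.001, 0.704]
contact_force: [-0.3, -0.3, -2.2]
opening: 0.0515
time: 23.78
tool_pos: [0.5575, -0.308, 0.189]
tool_rot: [-3.14, 0.003, -0.139]
contact_force: [-0.6, 0.5, -2.1]
opening: 0.0512
shift mm [  1.9   0.  170. ] norm 170 turn(after) -0.004 now [ 0.5575 -0.308   0.189 ] [-3.14e+00  3.00e-03 -1.39e-01] q6 1.08
0.87 [195.1, 297.7] [ 0.57017582 -0.29600012  0.        ]
```

View pics/w6.png

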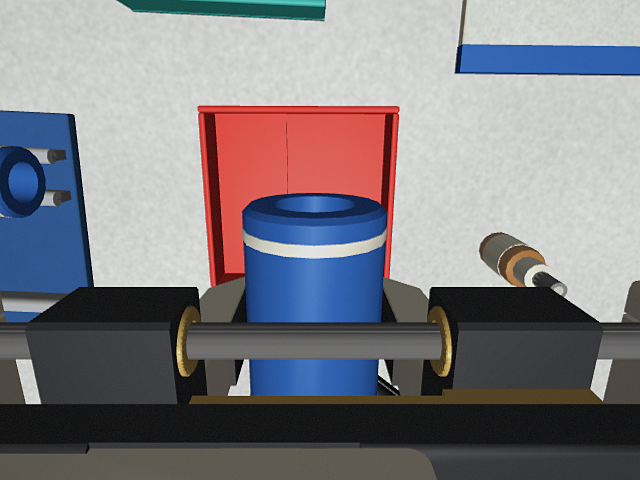

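The wrist view shows the sleeve held over the red tray and square to it. The tray's far wall top edge runs from (107,199) to (107,399), and the bottle at (260,520) is well clear.

```bash
python3 - <<'E'
from h import *
c=wrist(); a,b=hit(c,(107,199),.04),hit(c,(107,399),.04); v=(b-a)/np.linalg.norm(b-a); n=np.array([-v[1],v[0],0]); m=(a+b)/2
print(a,b,np.linalg.norm(b-a),'yaw',np.arctan2(n[1],n[0])); t=m-.075*n; print(t); delta(t[0],t[1],.019,-.139)
E
```

```text
[ 0.65203993 -0.23623264  0.04      ] [ 0.63199538 -0.38257312  0.04      ] 0.147706868186355 yaw -0.13612491044628097
[ 0.56771146 -0.29922501  0.04      ]
shift mm [  8.9 -10.1 170.9] norm 171 turn(after) 0.002 now [ 0.5577 -0.3082  0.1899] [-3.141e+00  1.000e-03 -1.370e-01] q6 1.08
```

```bash
python3 -m inch '[[[9,-10,40,0],[0,0,50,0],[0,0,40,0],[0,0,22,0],[0,0,10,0],[0,0,8,0],[0,0,0,0],[0,0,0,0]]]'; python3 -m inch '[[[0,0,2,0],[0,0,0,0],[0,0,0,0]]]'
```

```text
time: 24.92
tool_pos: [0.5688, -0.3001, 0.0217]
tool_rot: [3.141, -0.002, -0.14]
contact_force: [0.4, 0.8, -1.2]
opening: 0.051
time: 25.3
tool_pos: [0.5683, -0.2998, 0.0188]
tool_rot: [3.142, -0.0, -0.14]
contact_force: [0.1, -0.3, -1.5]
opening: 0.051
```

```bash
python3 -m inch '[[[0,0,2,0],[0,0,0,0],[0,0,0,0]]]';python3 -m inch '[[[0,0,0,0],[0,0,0,0],[0,0,0,0],[0,0,0,0]]]' -0.35; python3 -m inch '[[[0,0,-30,0],[0,0,-50,0],[0,0,-60,0],[0,0,-40,0],[0,0,0,0]]]'; python3 - <<'E'
from h import *
c=wrist(); cv2.imwrite('pics/w7.png',c['img'])
for r in place_of('wrist','sleeve_a')[:2]: print(r['conf'],r['at'],hit(c,r['at'],.032))
g=(.581,.062,1.39); p=gw(g,(-.178,-.066,.0)); print(p); delta(p[0],p[1],.20,1.39)
E
```

```text
time: 25.68
tool_pos: [0.5685, -0.2998, 0.0186]
tool_rot: [3.141, -0.001, -0.14]
contact_force: [-2.8, 3.2, 10.7]
opening: 0.0508
time: 26.18
tool_pos: [0.5683, -0.2998, 0.0165]
tool_rot: [-3.141, 0.0, -0.14]
contact_force: [-0.9, -0.3, -0.5]
opening: 0.062
time: 26.8
tool_pos: [0.5698, -0.3008, 0.201]
tool_rot: [3.138, -0.007, -0.14]
contact_force: [0.4, 0.0, 0.1]
opening: 0.0617
0.96 [214.4, 308.3] [ 0.5699449  -0.29761196  0.032     ]
[ 0.61391754 -0.1249664   0.        ]
shift mm [  21.  -179.4   -3.6] norm 181 turn(after) -1.53 now [ 0.5681 -0.2997  0.1964] [-3.141  0.    -0.14 ] q6 1.11
```

View pics/w7.png

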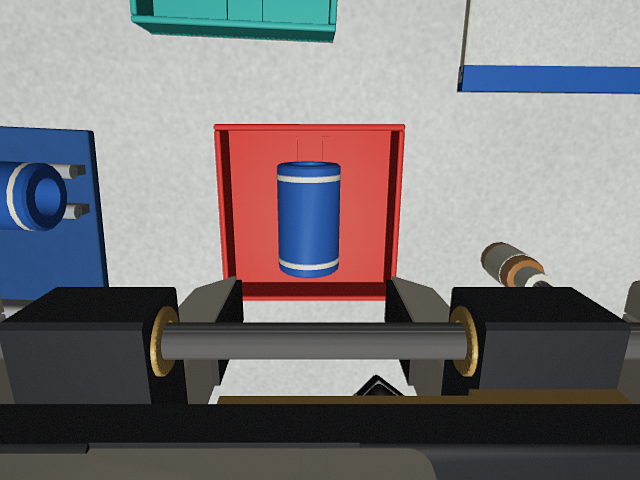

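The reject sleeve lies on the ribs in the red tray, at picture position (214,308). Now to get behind the far sleeve.

```bash
python3 -m inch '[[[5,-45,0,0],[5,-45,0,0],[5,-45,0,0],[5,-45,0,0],[0,0,0,-0.17],[0,0,0,-0.17],[0,0,0,-0.17],[0,0,0,-0.17],[0,0,0,-0.17],[0,0,0,-0.17]]]' 1 10; python3 -m inch '[[[0,0,0,-0.17],[0,0,0,-0.17],[0,0,0,-0.17],[0,0,0,0]]]';  python3 - <<'E'
from h import *
c=wrist(); cv2.imwrite('pics/w8.png',c['img']); g=(.581,.062,1.39)
for r in place_of('wrist','sleeve_a')[:2]:
    h=hit(c,r['at'],.057); d=h[:2]-g[:2]; print(np.round(r['at'],1),round(r['conf'],2),h.round(4)[:2],'gauge fr',np.round([d@[np.cos(g[2]),np.sin(g[2])],d@[-np.sin(g[2]),np.cos(g[2])]],4))
p=gw(g,(-.178,-.065,.0)); print(p); delta(p[0],p[1],.045,1.39)
E
```

```text
time: 28.15
tool_pos: [0.6124, -0.1241, 0.1944]
tool_rot: [-3.138, 0.001, 0.885]
contact_force: [0.2, -0.4, -0.5]
opening: 0.0003
time: 28.65
tool_pos: [0.6125, -0.1241, 0.1947]
tool_rot: [-3.138, -0.001, 1.388]
contact_force: [-0.8, 0.1, -0.2]
opening: 0.0004
[134.3 317.7] 0.7 [ 0.6252 -0.0596] gauge fr [-0.1117 -0.0654]
[401.  301.4] 0.65 [ 0.5707 -0.2804] gauge fr [-0.3387 -0.0514]
[ 0.61293384 -0.12478659  0.        ]
shift mm [ -0.6   0.6 150.4] norm 150 turn(after) -0.004 now [ 0.6128 -0.1242  0.1954] [-3.139 -0.     1.386] q6 -0.14
```

```bash
python3 -m inch '[[[-1,0,50,0.004],[0,0,50,0],[0,0,35,0],[0,0,14,0],[0,0,0,0]]]'; python3 -m inch '[[[15,0,0,0],[15,0,0,0],[20,0,0,0],[20,0,0,0],[20,0,0,0],[20,0,0,0],[10,0,0,0],[10,0,0,0],[6,0,0,0],[0,0,0,0]]]'; python3 -m inch '[[[2,0,0,0],[2,0,0,0],[2,0,0,0],[0,0,0,0]]]';  python3 -m inch '[[[2,0,0,0],[2,0,0,0],[0,0,0,0]]]'; python3 -c "
from h import *
g=(.581,.062,1.39); d=np.array(observe()['tool_pos'])[:2]-g[:2]; print(d@[np.cos(g[2]),np.sin(g[2])],d@[-np.sin(g[2]),np.cos(g[2])])"
```

```text
time: 29.38
tool_pos: [0.6129, -0.1253, 0.0472]
tool_rot: [-3.14, -0.0, 1.385]
contact_force: [-0.5, -0.4, 0.5]
opening: 0.0002
time: 30.62
tool_pos: [0.6383, 0.0093, 0.0481]
tool_rot: [3.141, -0.001, 1.386]
contact_force: [-0.3, -1.5, -0.3]
opening: 0.0004
time: 31.12
tool_pos: [0.639, 0.0139, 0.0478]
tool_rot: [-3.141, 0.0, 1.386]
contact_force: [-0.8, -6.1, 4.1]
opening: 0.0003
time: 31.5
tool_pos: [0.6398, 0.0179, 0.0478]
tool_rot: [-3.141, 0.0, 1.386]
contact_force: [-0.9, -4.8, 3.8]
opening: 0.0001
-0.03282511784269046 -0.06574123939049502
```

```bash
python3 -m inch '[[[2,0,0,0],[0,0,0,0],[0,0,0,0]]]'; python3 -m inch '[[[2,0,0,0],[0,0,0,0],[0,0,0,0]]]'; python3 - <<'E'
from h import *
for l in('scene','side'):
    c=cam(l); im=c['img']; cv2.imwrite(f'pics/{l}8.png',im)
a=cam('scene')['img'][190:320,250:440]; b=cam('side')['img'][150:280,250:390]
cv2.imwrite('pics/c8.png',np.hstack([cv2.resize(a,(420,290),interpolation=2),cv2.resize(b,(312,290),interpolation=2)]))
E
```

```text
time: 31.88
tool_pos: [0.6401, 0.0198, 0.0478]
tool_rot: [-3.141, 0.0, 1.386]
contact_force: [-0.9, -5.3, 4.0]
opening: 0.0003
time: 32.25
tool_pos: [0.6405, 0.0218, 0.0478]
tool_rot: [-3.141, 0.0, 1.386]
contact_force: [-0.4, -5.2, 4.1]
opening: 0.0003
```

View pics/c8.png

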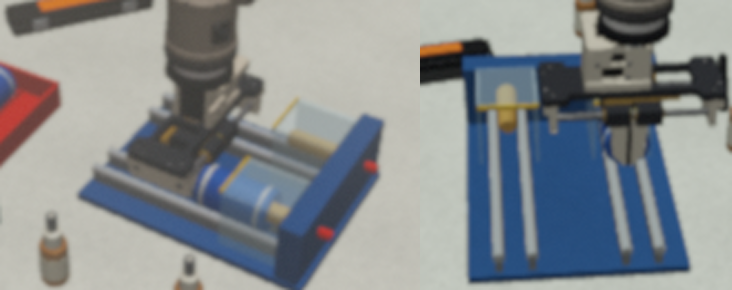

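The crop shows the far sleeve sliding under the far guard onto its pin at about (205,245), with the pin still out. The force is a steady 5 N. That is below the spring preload and not rising, so it is friction, and the fingers are already about 4 mm past where the other sleeve would stop. I'll back off, push nearer the axis and continue in small steps.

```bash
python3 -m inch '[[[-4,0,0,0],[0,0,6,0],[0,0,0,0],[3,0,0,0],[2,0,0,0],[0,0,0,0]]]'; python3 -m inch '[[[2,0,0,0],[2,0,0,0],[0,0,0,0]]]'; python3 -m inch '[[[2,0,0,0],[2,0,0,0],[0,0,0,0]]]'
```

```text
time: 33.2
tool_pos: [0.6409, 0.0233, 0.0418]
tool_rot: [3.142, -0.0, 1.386]
contact_force: [-0.3, -0.5, -1.0]
opening: 0.0006
time: 33.58
tool_pos: [0.6416, 0.0273, 0.0418]
tool_rot: [3.141, -0.0, 1.386]
contact_force: [-0.2, -0.8, 0.5]
opening: 0.0005
time: 33.95
tool_pos: [0.6424, 0.0313, 0.0417]
tool_rot: [3.141, -0.0, 1.386]
contact_force: [-0.6, -1.1, -0.5]
opening: 0.0004
```

Lower down, the push needs only about 1 N and the sleeve is 13 mm past the stop point, so it fits. On to home.

```bash
python3 -m inch '[[[4,0,0,0],[4,0,0,0],[4,0,0,0],[2,0,0,0],[0,0,0,0]]]'; python3 -m inch '[[[2,0,0,0],[1,0,0,0],[0,0,0,0]]]'; python3 -m inch '[[[1,0,0,0],[0,0,0,0]]]'; python3 -m inch '[[[1,0,0,0],[0,0,0,0]]]'; python3 -c "
from h import *
g=(.581,.062,1.39); d=np.array(observe()['tool_pos'])[:2]-g[:2]; print(d@[np.cos(g[2]),np.sin(g[2])],d@[-np.sin(g[2]),np.cos(g[2])])"
```

```text
time: 34.58
tool_pos: [0.645, 0.0452, 0.0417]
tool_rot: [3.141, -0.001, 1.386]
contact_force: [0.5, -0.2, -0.6]
opening: 0.0006
time: 34.95
tool_pos: [0.6455, 0.0477, 0.0417]
tool_rot: [3.142, -0.0, 1.386]
contact_force: [0.0, -1.4, 0.1]
opening: 0.0003
time: 35.2
tool_pos: [0.6456, 0.0487, 0.0417]
tool_rot: [3.142, -0.0, 1.386]
contact_force: [-0.9, -1.3, -0.1]
opening: 0.0
time: 35.45
tool_pos: [0.6458, 0.0496, 0.0417]
tool_rot: [-3.142, 0.0, 1.386]
contact_force: [-0.8, -3.0, 1.2]
opening: 0.0001
-0.0005042171277632833 -0.06593934970620728
```

```bash
python3 -m inch '[[[1,0,0,0],[0,0,0,0],[0,0,0,0]]]'; python3 -m inch '[[[1,0,0,0],[0,0,0,0],[0,0,0,0]]]'; python3 -m inch '[[[1,0,0,0],[0,0,0,0],[0,0,0,0]]]'
```

```text
time: 35.83
tool_pos: [0.6458, 0.0497, 0.0417]
tool_rot: [-3.141, 0.001, 1.386]
contact_force: [-1.7, -6.1, 0.5]
opening: 0.0008
time: 36.2
tool_pos: [0.6458, 0.0497, 0.0417]
tool_rot: [-3.141, 0.003, 1.386]
contact_force: [-2.9, -9.4, 1.4]
opening: 0.001
time: 36.58
tool_pos: [0.6458, 0.0497, 0.0417]
tool_rot: [-3.141, 0.004, 1.385]
contact_force: [-4.1, -12.7, 1.7]
opening: 0.0005
```

That is a hard stop with no travel at finger x ≈ 0, which is exactly where home should be. I'll withdraw and check.

```bash
python3 -m inch '[[[-5,0,0,0],[-20,0,0,0],[-40,0,0,0],[-20,0,-30,0],[0,0,-50,0],[0,0,-50,0],[-40,0,-40,0],[-40,0,0,0],[0,0,0,0]]]'; python3 - <<'E'
from h import *
w=wrist(); g=(.581,.062,1.39); print(np.round(observe()['contact_force'],1))
C={n:cam(n) for n in('scene','side')}
for n,c in [('wrist',w),*C.items()]:
    for l in ('sleeve_a','case'):
        for r in place_of(n,l)[:3]:
            h=hit(c,r['at'],.057 if l!='case' else .003); d=h[:2]-g[:2]; print(n,l,np.round(r['at']),round(r['conf'],2),h.round(3)[:2],'gauge fr',np.round([d@[np.cos(g[2]),np.sin(g[2])],d@[-np.sin(g[2]),np.cos(g[2])]],3))
a=cv2.resize(C['scene']['img'][180:350,180:500],(480,255),interpolation=2); b=cv2.resize(C['side']['img'][150:320,240:440],(300,255),interpolation=2)
cv2.imwrite('pics/f.png',np.vstack([np.hstack([a,b]),cv2.resize(w['img'][0:280],(780,341))]))
E
```

```text
time: 37.7
tool_pos: [0.6154, -0.1127, 0.2122]
tool_rot: [3.14, 0.0, 1.382]
contact_force: [-0.3, 0.7, -1.3]
opening: 0.0007
[ 0.3 -0.1 -0.3]
wrist sleeve_a [397. 302.] 0.63 [ 0.572 -0.279] gauge fr [-0.337 -0.052]
wrist case [399.  61.] 0.68 [ 0.303 -0.273] gauge fr [-0.379  0.213]
scene sleeve_a [276. 469.] 0.63 [0.545 0.341] gauge fr [0.268 0.086]
scene sleeve_a [232. 243.] 0.62 [ 0.59 -0.28] gauge fr [-0.335 -0.07 ]
scene case [273. 471.] 0.9 [0.466 0.345] gauge fr [0.258 0.164]
side sleeve_a [328. 359.] 0.84 [ 0.566 -0.313] gauge fr [-0.372 -0.053]
side sleeve_a [196. 340.] 0.83 [0.663 0.115] gauge fr [ 0.067 -0.071]
side case [183. 252.] 0.65 [0.463 0.322] gauge fr [0.235 0.163]
side case [364. 218.] 0.59 [ 0.301 -0.282] gauge fr [-0.389  0.214]
```

View pics/f.png

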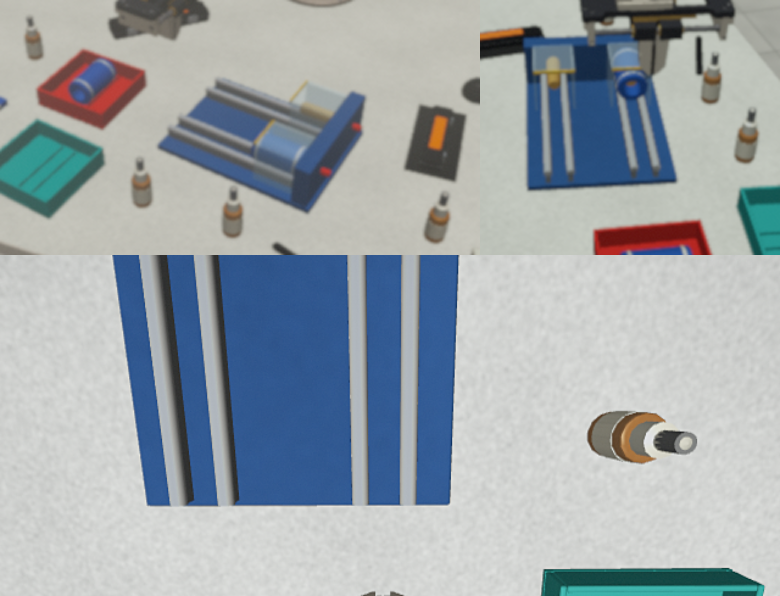

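The final crops show the far sleeve under the far guard against the block, at (280,150) in the scene crop, and both pins out. The reject is in the red tray at (92,82), the case is on the mat at (437,133), and the bottles are standing.

```bash
python3 -c "
from h import *
print(hand_in())"
```

```text
the job is handed in; nothing more can be done
None
```

The job is handed in at about 38 s of the 72 s allowed, and my last checks showed everything where it should be. No verdict was reported.

- **Case:** it is flat and right way up on the mat, within about 2 mm of the mat's centre in the wrist view.
- **Near sleeve (rejected):** it stopped on the sprung pin at the expected point, with 8–9 N and about 3 mm of push at most. I pulled it back, lifted it out and laid it on the ribs of the red tray.
- **Far sleeve (fits):** it went past that stop point and met the block. The hard stop came at 12–13 N, with no further travel, exactly where the home position should be.
- **Pins and bottles:** both pins look fully out, and all four bottles are standing.

Two things didn't fully agree:
- **Push force:** the far sleeve first dragged at a steady 5 N because I was pushing above its axis. Pushing lower brought that down to about 1 N.
- **Final position:** the side camera put the far sleeve's middle at about x 67, y −71 mm in the gauge frame, against the nominal 55, −65. That estimate is coarse and the guard is in the way. The firm stop and the picture both say it is home, so I relied on those.

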